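Push a sensor capsule out of its cast housing on the bench push-out stand

TASK

Get the brass sensor capsule out of the small cast aluminium housing: gently fit the hole in the housing's underside over the off-centre pin of the push-out stand, feeling for it without forcing the pin against the metal, and press the housing down until it sits on the stand's pillar and the capsule stands up out of its pocket. Then pull the capsule out and stand it upright in the blue parts tray, leaving the housing sitting on the stand. Leave the other things on the bench where they are.

Things in the scene. Friction and masses are not known exactly. Their poses are not given: they have to be found in the camera images.
- housing_center (a point): Loose cast aluminium housing, a block 72 mm (its x) by 50 mm (its y) by 30 mm high, about 250 g, starting flat on the bench, pocket upwards. This point is its centre, 15 mm above its underside. Grip it across its 50 mm width with the fingers clear of the underside. Its metal marks if the stand (pin or pillar) bears on it with more than 30 N.
- housing_hole (a point): Centre of the access hole's mouth in the housing's underside, z up into the housing. The round hole is 13 mm in diameter with a 1 mm chamfer and goes straight up through the 8 mm floor of the housing into the pocket.
- housing_pocket (a point): Centre of the mouth of the round pocket in the middle of the housing's top (25 mm diameter, 22 mm deep, above the access hole). Two spring clips low in it, on its x sides, 10 to 18 mm above the housing's underside, pinch the capsule: pushing it up takes roughly 5 to 20 N for the first 10 mm; beyond that it is free.
- capsule_center (a point): Loose brass-cased sensor capsule with a black face, an upright cylinder 24 mm across and 22 mm high, about 50 g; this point is its centre, z along its axis. It starts in the housing's pocket, face flush with the housing's top, so it cannot be gripped. With the housing fully down on the pillar it stands 16 mm proud and can be gripped and lifted straight out.
- stand: Push-out stand, fixed to the bench: a blue round base 80 mm across and 10 mm high, and on it a dark pillar 32 mm across whose flat top is 55 mm above the bench. The origin is the centre of its underside, on the bench. Stand and pin are rigid and do not give.
- stand_top (a point): Centre of the pillar's flat top, z up. On this top stands a steel pin, 9 mm across and 24 mm high (blunt, the rim of its flat tip chamfered by under 1 mm). The pin's axis is exactly 7 mm away from this point, in a direction that differs every time, is not measured and is unrelated to the axes given here: find it by feel or by looking.
- tray: Blue open parts tray, fixed to the bench, 110 mm (its x) by 130 mm (its y) outside, walls 3 mm thick and 18 mm high. The origin is the centre of its underside, on the bench.
- tray_in (a point): Centre of the tray's inner floor (3 mm above the bench), z up.
- screwdriver_grip (a point): Bystander: loose screwdriver, 190 mm long, lying on the bench; this point is in its black handle.
- case_center (a point): Bystander: loose green component case with a clear lid, 70 by 110 by 44 mm, 450 g; this point is inside it, 20 mm above the bench.
- cover_center (a point): Bystander: loose flat aluminium cover plate, 50 by 72 by 5 mm, lying on the bench; this point is its centre.
- board_center (a point): Bystander: loose small green circuit board with a terminal block, 34 by 44 by 14 mm, lying on the bench; this point is near its centre, 5 mm above the bench.
There are look-alikes about, which are no part of the job. Of the things that look like the tray, the largest one is meant.

How it is judged (in metres and radians):
On the way:
1. the housing sits on the pillar with the pin through its access hole, and the capsule, pushed up by the pin, stands at least 13 mm out of its pocket (z of housing_center in the frame of stand_top between 0.012 and 0.0185 m and horizontal distance between housing_center and stand_top below 0.013 m and angle between housing_center's own z axis and vertical below 0.12 rad and z of capsule_center in the frame of housing_center between 0.017 and 0.025 m and horizontal distance between capsule_center and housing_center below 0.004 m), for 0.2 s.
At the end, for the whole second after the job is handed in: The capsule stands upright (within 0.1 rad) at rest on the floor of the tray; the housing is at rest on the stand, level (within 0.12 rad), its underside within 3.5 mm of the pillar's top and its centre within 13 mm of the pillar's centre (x of capsule_center in the frame of tray_in between -0.042 and 0.042 m and y of capsule_center in the frame of tray_in between -0.052 and 0.052 m and z of capsule_center in the frame of tray_in between 0.008 and 0.014 m and angle between capsule_center's own z axis and vertical below 0.1 rad and linear speed of each of capsule, housing below 0.01 m/s and z of housing_center in the frame of stand_top between 0.012 and 0.0185 m and horizontal distance between housing_center and stand_top below 0.013 m and angle between housing_center's own z axis and vertical below 0.12 rad); the robot touches nothing.
It fails at once if the stand bears on the housing with more than 30 N (contact force between housing and stand above 30 N).
It fails at once if a bystander is moved more than 20 mm (distance of any of screwdriver_grip, case_center, cover_center, board_center from where it was at the start of the episode above 0.02 m).
It also fails if it takes over 64 s, if anything falls off the work surface, if the arm or the gripper's body presses on something with over 40 N, if the wrist force passes 120 N, or if a joint passes its speed limit or range.

ROBOT

A 6-joint arm with a two-finger parallel gripper is mounted at the origin on the work surface. World frame = base frame: x ahead of the robot, y to its left, z up, the work surface at z = 0. Lengths are in mm, angles in rad, forces in N, time in s.
With the tool pointing down it reaches from about 300 to 775 mm from the base axis. Payload 14.6 kg.
Tool frame: the origin (TCP) lies at the very end of the fingers, on their centre line; the grasp point (between the pads) lies 19 mm behind it (manip.grip_point_offset is the distance from the TCP to the grasp point, in mm); z points along the fingers, y is the line along which they close (so a half turn about z gives the same grasp; the last joint's range is limited). The gripper opens to 94 mm and grips with 3 to 60 N. Pads are 16 mm wide; open, the fingers measure 119 mm over their backs; the gripper's body (75 mm by 177 mm) begins 78 mm behind the grasp point.
Start: joints at [1.163, 0.3, 1.521, -0, 1.321, -0.067], TCP at [183.83, 518.359, 205.446] pointing down, gripper open.
Joint ranges: [-3.03, 3.03], [-0.79, 2.21], [0.23, 2.52], [-1.04, 4.18], [0, 3.07], [-2.55, 2.55]. Speed limits (rad/s): [2.22, 2.22, 2.57, 3.14, 3.14, 3.14].

INTERFACE

Orientations are given as [roll, pitch, yaw] about the fixed x, y, z axes, in that order (R = Rz(yaw) Ry(pitch) Rx(roll)).
In Python, from cell import telemetry, eyes, manip gives the robot as it stands.
- The arm moves only by the tool play_rows, never from a script. Its arguments are lists of equal length, an entry for each row: "translation": the shift along the world's x, y, z in m, a list of three; "yaw": the turn about the world's z in rad. A call has 1 to 12 rows; each row is the pose to reach, as a shift and turn from the pose commanded when the call began; what a row does not reach only later rows make up. A row lasts 1/8 s, in which the tool goes at most 62.5 mm and 10.7 degrees, less where a joint would pass 70% of its speed; a pose out of reach is approached as far as the arm can. A call with a gripper value outside its range is refused whole. "hand" is the opening, from 0 (shut) to 1 (fully open), set as the call begins (left out, the last holds). The fingers move at their own pace and stop on an object; "force" is the grip in N (left out, the last holds). Time passes only in rows, so rows that repeat a pose let the fingers close. It gives the time, the measured TCP pose, the force, the opening and the grip force at its end, in the units of the state.
- telemetry.read_state(): the state, without advancing time (a new reading comes with each control period).
- eyes.camera(name): name is "scene" or "side" or "wrist"; returns a dict with "pixels" (480x640x3 uint8, red, green, blue), "fx", "fy", "cx", "cy" (pixels), "cam_to_world" (4x4, takes a point from camera to world coordinates); the wrist camera has in their place "T_tool_cam" (4x4, takes a point from camera to tool coordinates, whose origin is the TCP and whose axes are the flange's). Camera axes: x right, y up, looking along -z (the intrinsics and any distortion apply to the point x, -y, -z); pixel columns grow to the right and rows downward; lengths in mm; the calibration is good to about 2 mm. A picture is of the moment at which its call begins: read the wrist's pose just before it. There is no depth.
- manip.sign_off(): hands the job in; it is judged then, once.
The state is a dict: "clock": time; "joints": joint angles; "qd": joint speeds; "effort": joint torques, N m; "eef_pos": TCP position; "eef_rot": TCP orientation; "wrist_force": force on the tool from outside, world axes, zero at the start; "moment": the same for the moment, N m; "finger_gap": finger opening in mm; "finger_force": force on a finger pad.
Only numpy, scipy, OpenCV 4.12 (cv2) and the standard library are available. Lean on these libraries where they do the work, as an engineer would, in place of code of your own. Each camera call takes 0.05 s, during which the arm holds its last target. There are 200 camera calls.

## Working session

There is one attempt and no reset: what is moved stays moved. The work goes in short steps, Python scripts to look and compute and a tool call to move; the robot and the scene stay as the last step left them, time stands still between calls to the robot, and variables do not carry over. Pictures are saved under pics/ and viewed, at most 10 in all, crops included, and the job is handed in when it is done.

Besides the shell and the picture viewer there is one more tool, called in YAML: its name, and indented under it one key for each argument. play_rows: Moves the arm, as the interface text tells. Its arguments: {"type":"object","properties":{"translation":{"type":"array","items":{"type":"array","items":{"type":"number"}}},"yaw":{"type":"array","items":{"type":"number"}},"hand":{"type":"number"},"force":{"type":"number"}},"required":["translation","yaw"]}

```bash
mkdir -p pics
cat > h.py <<'E'
import numpy as np,cv2
from scipy.spatial.transform import Rotation as R
from cell import telemetry,eyes,manip
def snap(n,fn=None):
    s=telemetry.read_state(); c=eyes.camera(n)
    if n=='wrist':
        T=np.eye(4);T[:3,:3]=R.from_euler('xyz',s['eef_rot']).as_matrix();T[:3,3]=s['eef_pos']
        c['cam_to_world']=T@np.array(c['T_tool_cam'])
    c['cam_to_world']=np.array(c['cam_to_world'])
    if fn: cv2.imwrite('pics/'+fn,c['pixels'][:,:,::-1])
    return c
def ray(c,u,v):
    d=np.array([(u-c['cx'])/c['fx'],-(v-c['cy'])/c['fy'],-1.])
    T=c['cam_to_world'];return T[:3,3],T[:3,:3]@d
def at(c,u,v,z):
    o,d=ray(c,u,v);return o+d*(z-o[2])/d[2]
def proj(c,p):
    q=np.linalg.inv(c['cam_to_world'])@np.append(p,1)
    return c['cx']+c['fx']*q[0]/-q[2], c['cy']-c['fy']*q[1]/-q[2]
E
python3 - <<'E'
from h import *
import pickle
D={}
for n in['scene','side','wrist']:
    D[n]=snap(n,n+'0.png'); c=D[n]; print(n,{k:(v if not hasattr(v,'shape') else v.shape) for k,v in c.items() if k!='pixels'});print(c['cam_to_world'].round(2))
pickle.dump(D,open('D0.pkl','wb'))
s=telemetry.read_state();print(s)
E
```

```text
scene {'fx': 612.9973620692327, 'fy': 612.9973620692327, 'cx': 326.90792123105274, 'cy': 236.6180575031487, 'cam_to_world': (4, 4)}
[[-6.90000e-01 -6.30000e-01  3.60000e-01  9.32750e+02]
 [ 7.20000e-01 -5.90000e-01  3.60000e-01  4.76070e+02]
 [-1.00000e-02  5.10000e-01  8.60000e-01  1.00942e+03]
 [ 0.00000e+00  0.00000e+00  0.00000e+00  1.00000e+00]]
side {'fx': 538.7898956767361, 'fy': 538.7898956767361, 'cx': 330.6847612516164, 'cy': 235.7573123779406, 'cam_to_world': (4, 4)}
[[ 8.8000e-01  3.4000e-01 -3.5000e-01  2.1174e+02]
 [-4.8000e-01  5.9000e-01 -6.5000e-01 -5.8265e+02]
 [-1.0000e-02  7.4000e-01  6.8000e-01  7.3551e+02]
 [ 0.0000e+00  0.0000e+00  0.0000e+00  1.0000e+00]]
wrist {'fx': 418.7065857899712, 'fy': 418.7065857899712, 'cx': 321.83500659419417, 'cy': 232.03677797897487, 'T_tool_cam': (4, 4), 'cam_to_world': (4, 4)}
[[ 3.3000e-01 -9.1000e-01 -2.3000e-01  1.1800e+02]
 [ 9.4000e-01  3.2000e-01  8.0000e-02  5.4288e+02]
 [-0.0000e+00 -2.4000e-01  9.7000e-01  3.8344e+02]
 [ 0.0000e+00  0.0000e+00  0.0000e+00  1.0000e+00]]
{'clock': 0.15, 'joints': array([ 1.16341972e+00,  3.00379552e-01,  1.52144339e+00,  3.64003591e-06,
        1.32069133e+00, -6.66206115e-02]), 'qd': array([ 0.00089758, -0.00145383, -0.00213817,  0.0009    ,  0.00067615,
       -0.0017029 ]), 'effort': array([-1.53429908e-03, -5.31962156e+01, -3.52818775e+01,  7.07990024e-02,
        2.35963007e-02, -9.46692512e-05]), 'eef_pos': array([183.74242465, 518.18649738, 204.99479525]), 'eef_rot': array([-3.14067332e+00, -6.48711551e-05,  2.80083573e+00]), 'wrist_force': array([-0.28256506, -1.25892845,  0.25002635]), 'moment': array([ 0.00110153, -0.00196262,  0.03805953]), 'finger_force': 0.0, 'finger_gap': 93.89855953270322}
```

View pics/scene0.png

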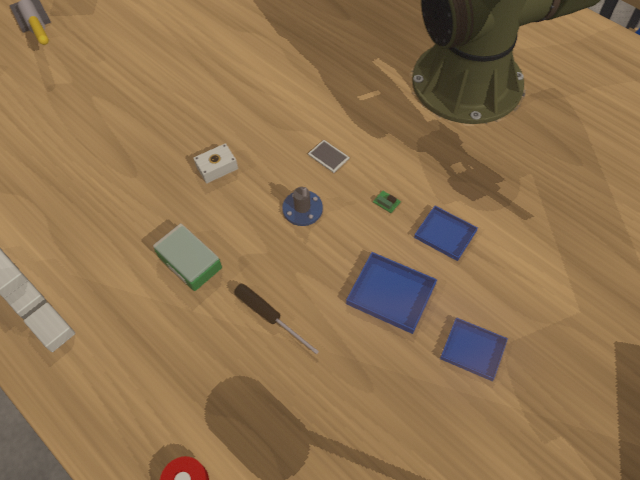

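View pics/side0.png

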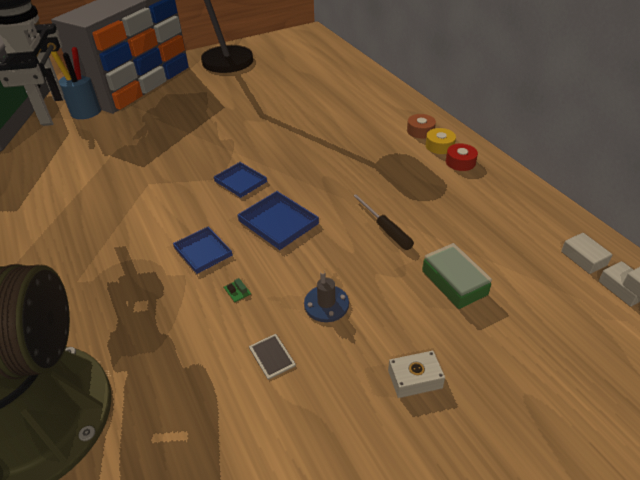

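The scene camera shows the housing at (216,162), the stand at (302,205) and three blue trays at (392,292), (446,232) and (474,348). The largest tray is (392,292). Things that could be taken for the housing are the cover plate (328,155) and the grey blocks (20,285) and (48,327). I choose (216,162), because it has a pocket and a capsule. The side view shows the housing at (417,370), the stand at (326,300) and the tray at (278,220). Next I'll take a close crop to check.

Run:
```python
from h import *
import pickle
D=pickle.load(open('D0.pkl','rb'));a=D['scene'];b=D['side']
def crop(c,u,v,w=40,h=37): return cv2.resize(c['pixels'][v-h:v+h,u-w:u+w,::-1],(400,370*1),interpolation=cv2.INTER_CUBIC)
im=np.vstack([np.hstack([crop(a,216,162,40,37),crop(b,417,372)]),np.hstack([crop(a,302,203),crop(b,326,295)])])
cv2.imwrite('pics/crop1.png',cv2.resize(im,(648,600)))
def tri(p,q):
    o1,d1=ray(a,*p);o2,d2=ray(b,*q)
    A=np.stack([d1,-d2],1);t=np.linalg.lstsq(A,o2-o1,rcond=None)[0]
    x,y=o1+d1*t[0],o2+d2*t[1];return ((x+y)/2).round(1),np.linalg.norm(x-y).round(1)
print('house pocket',tri((214.5,158.5),(417,368.5)),at(a,214.5,158.5,30),at(b,417,368.5,30))
print('stand base', at(a,302,207,10),at(b,326,303,10))
print('tray',at(a,392,292,3),at(b,278,221,3))
print('case',at(a,188,262,20),at(b,456,275,20),'cover',at(a,328,155,5),'board',at(a,388,201,5),'sd',at(a,258,302,10))
```

```text
house pocket (array([ 544.2, -230.8,   29.2]), np.float64(2.3)) [ 543.5521815  -229.52745016   30.        ] [ 544.80369667 -231.83061713   30.        ]
stand base [497.10031052 -27.71487253  10.        ] [494.07734167 -34.14013622  10.        ]
tray [513.24877861 217.93719522   3.        ] [516.05590837 215.26592344   3.        ]
case [731.02986373 -90.26639855  20.        ] [726.75031882 -99.95766498  20.        ] cover [366.57185373 -82.02971896   5.        ] board [368.79846027  83.61892808   5.        ] sd [695.17804853  58.51559048  10.        ]
```

View pics/crop1.png

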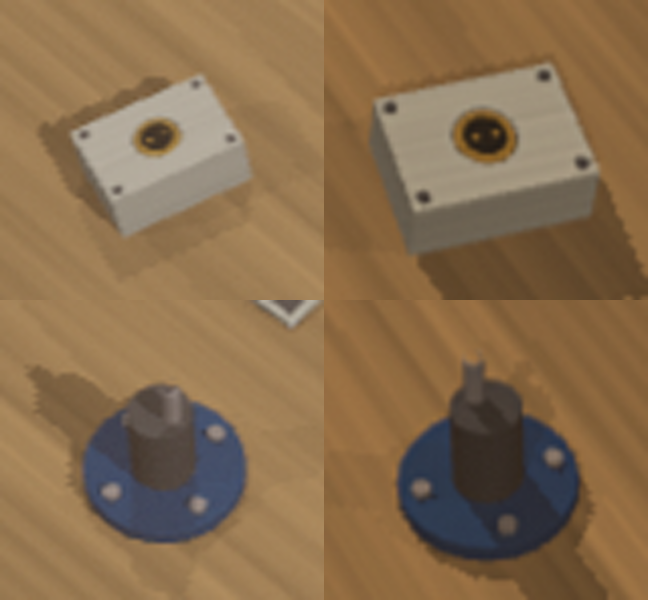

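Run:
```python
from h import *
import pickle
D=pickle.load(open('D0.pkl','rb'));a=D['scene'];b=D['side'];k=4.05
P=lambda c,pts,u,v,z:np.array([at(c,u-40+x/k,v-37+y/k,z)[:2] for x,y in pts])
A=P(a,[(70,132),(203,74),(244,147),(116,207)],216,162,30)
B=P(b,[(372-324,99),(552-324,64),(598-324,164),(415-324,212)],417,372,30)
for Q in(A,B):
    c=Q.mean(0);e=[(np.linalg.norm(Q[i]-Q[(i+1)%4]).round(1),np.arctan2(*(Q[(i+1)%4]-Q[i])[::-1]).round(3)) for i in range(4)];print(c.round(1),e)
# pillar top, pin tip
print('top',at(a,302-40+158/k,203-37+114/k,55),at(b,326-40+(486-324)/k,295-37+107/k,55))
print('tip',at(a,302-40+171/k,203-37+92/k,79),at(b,326-40+(473-324)/k,295-37+67/k,79))
print(D['wrist']['T_tool_cam'])
```

```text
[ 544.2 -226.8] [(np.float64(73.1), np.float64(2.853)), (np.float64(52.7), np.float64(1.243)), (np.float64(70.1), np.float64(-0.266)), (np.float64(54.3), np.float64(-1.841))]
[ 544.9 -230.8] [(np.float64(72.4), np.float64(-0.291)), (np.float64(46.0), np.float64(-1.838)), (np.float64(72.5), np.float64(2.911)), (np.float64(50.4), np.float64(1.303))]
top [497.34428246 -26.96427506  55.        ] [496.23758484 -31.99718424  55.        ]
tip [495.56202009 -18.60590075  79.        ] [492.16491348 -29.22602961  79.        ]
[[-3.89898553e-05  9.70326809e-01  2.41797192e-01  7.02336894e+01]
 [ 9.99999999e-01  3.57785028e-05  1.76718961e-05  1.16115017e+00]
 [ 8.49637305e-06  2.41797192e-01 -9.70326810e-01 -1.78494624e+02]
 [ 0.00000000e+00  0.00000000e+00  0.00000000e+00  1.00000000e+00]]
```

play_rows:
  translation:
    - [0.03,-0.045,0]
    - [0.062,-0.092,0]
    - [0.094,-0.14,0]
    - [0.126,-0.188,0]
    - [0.158,-0.236,0]
    - [0.19,-0.284,0]
    - [0.222,-0.332,-0.01]
    - [0.254,-0.38,-0.025]
    - [0.286,-0.428,-0.04]
    - [0.32,-0.476,-0.055]
    - [0.352,-0.522,-0.07]
    - [0.38,-0.566,-0.085]
  yaw: [0,0.01,0.02,0.03,0.04,0.05,0.06,0.07,0.07,0.07,0.07,0.07]
  hand: 1

```text
clock: 1.65
eef_pos: [564.6, -49.4, 119.7]
eef_rot: [3.142, -0.0, 2.87]
wrist_force: [0.1, 0.4, 0.2]
finger_gap: 94.0
finger_force: 0.0
```

play_rows:
  translation:
    - [0,0,0]
    - [0,0,0]
    - [0,0,0]
  yaw: [0,0,0]

```text
clock: 2.02
eef_pos: [563.7, -46.6, 121.1]
eef_rot: [3.141, 0.001, 2.872]
wrist_force: [0.9, -0.2, 0.2]
finger_gap: 94.3
finger_force: 0.0
```

Run:
```python
from h import *
import pickle
c=snap('wrist','w1.png');pickle.dump(c,open('w1.pkl','wb'))
s=telemetry.read_state();print(s['eef_pos'],s['eef_rot'],s['clock'],s['wrist_force'])
print(proj(c,[497,-29,55]),proj(c,[497,-29,79]))
```

```text
[563.7001523  -46.63581794 121.09345259] [3.14145214e+00 8.26207962e-04 2.87217447e+00] 2.075 [ 0.43301065 -0.13717484  0.29116159]
(np.float64(318.38483899208444), np.float64(129.77045270977135)) (np.float64(318.0191586888838), np.float64(130.03183708022488))
```

View pics/w1.png

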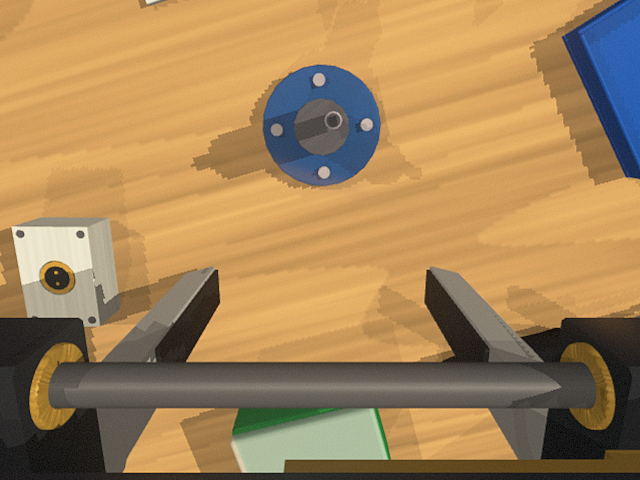

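The wrist view shows the stand centred at about (322,125), with the pin tip at (333,121), so the pin's direction is clear. The housing's pocket is at (58,278). I'll refine the pin position numerically and move to view the housing from the same relative pose.

Run:
```python
from h import *
import pickle
c=pickle.load(open('w1.pkl','rb'))
im=c['pixels'].astype(np.uint8);hsv=cv2.cvtColor(im,cv2.COLOR_RGB2HSV)
# base: blue ellipse
m=((hsv[...,0]>95)&(hsv[...,0]<130)&(hsv[...,1]>90)).astype(np.uint8);m[:,450:]=0;m[:50]=0;m[260:]=0
cn=max(cv2.findContours(m,cv2.RETR_EXTERNAL,cv2.CHAIN_APPROX_NONE)[0],key=cv2.contourArea)
e=cv2.fitEllipse(cv2.convexHull(cn));print('base',e,at(c,*e[0],8))
x0,y0=285,88
g=cv2.resize(cv2.cvtColor(im[y0:y0+76,x0:x0+76],cv2.COLOR_RGB2GRAY),None,fx=8,fy=8,interpolation=cv2.INTER_CUBIC)
for (lo,hi,z,p2) in((28,90,79,15),(190,250,55,15)):
    h=cv2.HoughCircles(g,cv2.HOUGH_GRADIENT,1,60,param1=60,param2=p2,minRadius=lo,maxRadius=hi)
    for q in ([] if h is None else h[0][:4]):
        u,v=x0+(q[0]+.5)/8-.5,y0+(q[1]+.5)/8-.5;print(z,u,v,q[2]/8,at(c,u,v,z))
cv2.imwrite('pics/p1.png',cv2.resize(im[88:164,285:361,::-1],(600,600),interpolation=cv2.INTER_CUBIC))
print('house',at(c,58,278,30))
```

```text
base ((321.425048828125, 124.36650085449219), (116.32278442382812, 119.22464752197266), 170.7812957763672) [494.28347873 -26.49603355   8.        ]
79 332.875 119.75 8.925 [494.11722071 -20.35117592  79.        ]
house [ 544.39794503 -226.76050566   30.        ]
```

play_rows:
  translation:
    - [0.007,-0.03,0]
    - [0.016,-0.07,0]
    - [0.025,-0.11,-0.01]
    - [0.034,-0.15,-0.02]
    - [0.043,-0.185,-0.035]
    - [0.048,-0.202,-0.049]
    - [0.048,-0.202,-0.049]
    - [0.048,-0.202,-0.049]
    - [0.048,-0.202,-0.049]
  yaw: [0,0,0,0,0,0,0,0,0]

```text
clock: 3.2
eef_pos: [612.2, -248.7, 72.5]
eef_rot: [-3.141, 0.001, 2.872]
wrist_force: [-0.6, 0.2, 0.1]
finger_gap: 93.9
finger_force: 0.0
```

Run:
```python
from h import *
import pickle
c=snap('wrist','w2.png');pickle.dump(c,open('w2.pkl','wb'))
s=telemetry.read_state();print(s['eef_pos'],s['eef_rot'],s['clock'])
a=cv2.imread('pics/w2.png')[60:220,220:420];a=cv2.resize(a,(500,400),interpolation=cv2.INTER_CUBIC)
b=cv2.resize(cv2.imread('pics/p1.png'),(300,300))
o=np.zeros((400,800,3),np.uint8);o[:,:500]=a;o[:300,500:]=b;cv2.imwrite('pics/c2.png',o)
```

```text
[ 612.14491314 -248.87675401   72.37882309] [-3.14141300e+00  1.08859782e-03  2.87177277e+00] 3.25
```

View pics/c2.png

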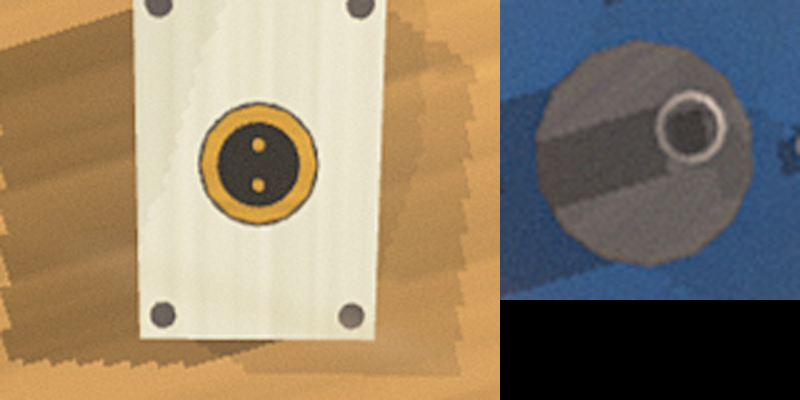

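The crop shows the capsule centred in the housing at about full-frame (323.2,125.2), with the housing's edges aligned to the tool within 0.01 rad. The pin ring is at (333.1,120.2) and the pillar top at (321.5,126.8).

Run:
```python
from h import *
import pickle
c1=pickle.load(open('w1.pkl','rb'));c2=pickle.load(open('w2.pkl','rb'))
pin=at(c1,333.0,120.1,79);top=at(c1,321.4,126.7,55);base=at(c1,321.4,124.4,8)
im=c2['pixels'];hsv=cv2.cvtColor(im,cv2.COLOR_RGB2HSV)
m=((hsv[...,1]>110)&(hsv[...,0]<30)).astype(np.uint8);w=np.zeros_like(m);cv2.circle(w,(323,125),26,1,-1);m*=w
ys,xs=np.nonzero(m);cn=max(cv2.findContours(m,cv2.RETR_EXTERNAL,cv2.CHAIN_APPROX_NONE)[0],key=cv2.contourArea);e=cv2.fitEllipse(cn)
print(e); cap=at(c2,*e[0],30)
print(pin,top,base,cap,'pin-top',pin-top, np.linalg.norm((pin-top)[:2]),np.linalg.norm((pin-base)[:2]))
s=telemetry.read_state();print('dmove',cap-s['eef_pos'],'pin-cap',pin-cap)
```

```text
((323.017822265625, 125.16826629638672), (45.165611267089844, 46.55826950073242), 1.7364389896392822)
[494.30027177 -20.33463394  79.        ] [495.82749484 -26.90109628  55.        ] [494.30006569 -26.5181447    8.        ] [ 543.88925    -227.97984926   30.        ] pin-top [-1.52722307  6.56646233 24.        ] 6.741723656604218 6.183510760913638
dmove [-68.25566314  20.89690475 -42.37882309] pin-cap [-49.58897823 207.64521532  49.        ]
```

play_rows:
  translation:
    - [-0.02,0.006,0]
    - [-0.05,0.015,0]
    - [-0.068,0.021,0]
    - [-0.068,0.021,-0.015]
    - [-0.068,0.021,-0.035]
    - [-0.068,0.021,-0.052]
    - [-0.068,0.021,-0.062]
    - [-0.068,0.021,-0.067]
    - [-0.068,0.021,-0.067]
    - [-0.068,0.021,-0.067]
  yaw: [0,0,0,0,0,0,0,0,0,0]

```text
clock: 4.5
eef_pos: [544.1, -228.8, 5.0]
eef_rot: [-3.141, 0.001, 2.871]
wrist_force: [-0.9, -0.8, 0.4]
finger_gap: 93.8
finger_force: 0.0
```

play_rows:
  translation:
    - [0,0,0]
    - [0,0,0]
    - [0,0,0]
    - [0,0,0]
    - [0,0,0]
    - [0,0,0]
  yaw: [0,0,0,0,0,0]
  hand: 0.3
  force: 50

```text
clock: 5.25
eef_pos: [543.8, -228.7, 4.4]
eef_rot: [-3.142, -0.0, 2.871]
wrist_force: [-0.1, -0.6, 0.4]
finger_gap: 49.8
finger_force: 50.0
```

play_rows:
  translation:
    - [0,0,0.015]
    - [0,0,0.05]
    - [-0.003,0.015,0.09]
    - [-0.012,0.055,0.11]
    - [-0.023,0.1,0.11]
    - [-0.034,0.145,0.11]
    - [-0.044,0.185,0.11]
    - [-0.0485,0.203,0.11]
    - [-0.0496,0.208,0.105]
    - [-0.0496,0.208,0.095]
    - [-0.0496,0.208,0.09]
    - [-0.0496,0.208,0.09]
  yaw: [0,0,0,0,0,0,0,0,0,0,0,0]

```text
clock: 6.75
eef_pos: [494.1, -21.3, 93.8]
eef_rot: [-3.141, -0.001, 2.87]
wrist_force: [0.5, 0.0, -3.2]
finger_gap: 50.1
finger_force: 50.0
```

play_rows:
  translation:
    - [0,0,0]
    - [0,0,0]
    - [0,0,0]
  yaw: [0,0,0]

```text
clock: 7.12
eef_pos: [494.3, -20.7, 94.6]
eef_rot: [3.142, 0.0, 2.871]
wrist_force: [-0.4, 0.6, -4.7]
finger_gap: 49.7
finger_force: 50.0
```

Run:
```python
from h import *
s=telemetry.read_state();print(s)
c=snap('side','s3.png');d=snap('scene')
a=cv2.resize(c['pixels'][220:340,260:400,::-1],(466,400),interpolation=cv2.INTER_CUBIC)
b=cv2.resize(d['pixels'][150:250,245:330,::-1],(330,400),interpolation=cv2.INTER_CUBIC)
cv2.imwrite('pics/c3.png',np.hstack([a,b]))
```

```text
{'clock': 7.125, 'joints': array([-1.15879576e-01,  3.04658684e-01,  1.79371078e+00, -2.97371868e-05,
        1.04292978e+00, -1.41581041e+00]), 'qd': array([ 0.00259289,  0.00072673,  0.00249853, -0.00027434, -0.0006866 ,
       -0.00130836]), 'effort': array([-5.80974575e-02, -5.04588640e+01, -3.18734908e+01, -5.61168286e-03,
        7.52603333e-02, -1.16931205e-03]), 'eef_pos': array([494.31107144, -20.69821422,  94.60298263]), 'eef_rot': array([3.14157275e+00, 2.93860835e-04, 2.87074213e+00]), 'wrist_force': array([-0.35622466,  0.63848148, -4.66986588]), 'moment': array([-0.01708423,  0.02567317, -0.00457887]), 'finger_force': 49.99439247418195, 'finger_gap': 49.71235081307526}
```

View pics/c3.png

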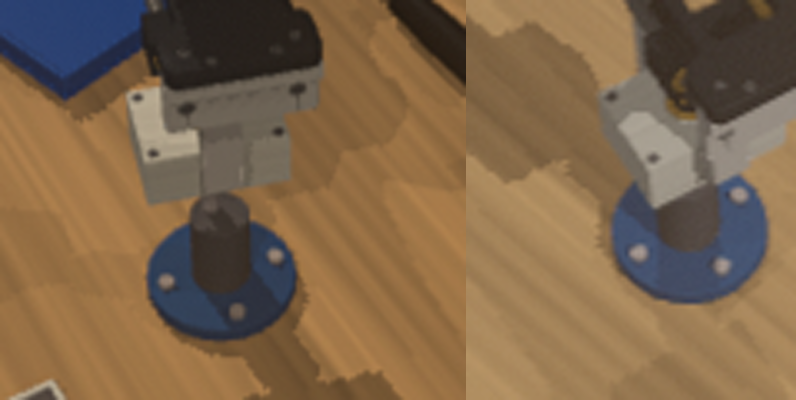

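play_rows:
  translation:
    - [0,0,-0.003]
    - [0,0,-0.006]
    - [0,0,-0.009]
    - [0,0,-0.01]
    - [0,0,-0.0105]
    - [0,0,-0.011]
    - [0,0,-0.0115]
    - [0,0,-0.012]
    - [0,0,-0.012]
  yaw: [0,0,0,0,0,0,0,0,0]

```text
clock: 8.35
eef_pos: [494.2, -20.6, 82.4]
eef_rot: [-3.142, -0.0, 2.871]
wrist_force: [0.4, -0.1, -4.1]
finger_gap: 49.4
finger_force: 50.0
```

play_rows:
  translation:
    - [0,0,-0.0003]
    - [0,0,-0.0006]
    - [0,0,-0.0009]
    - [0,0,-0.0009]
  yaw: [0,0,0,0]

```text
clock: 8.85
eef_pos: [494.2, -20.6, 81.5]
eef_rot: [3.142, -0.0, 2.871]
wrist_force: [-0.1, -0.3, -3.6]
finger_gap: 49.8
finger_force: 50.0
```

play_rows:
  translation:
    - [0,0,-0.0004]
    - [0,0,-0.0008]
    - [0,0,-0.0012]
    - [0,0,-0.0016]
    - [0,0,-0.002]
    - [0,0,-0.0024]
    - [0,0,-0.0024]
  yaw: [0,0,0,0,0,0,0]

```text
clock: 9.72
eef_pos: [494.2, -20.6, 79.1]
eef_rot: [-3.142, -0.0, 2.871]
wrist_force: [-0.9, -1.1, -4.2]
finger_gap: 49.7
finger_force: 50.0
```

play_rows:
  translation:
    - [0,0,-0.0005]
    - [0,0,-0.001]
    - [0,0,-0.0015]
    - [0,0,-0.002]
    - [0,0,-0.0025]
    - [0,0,-0.003]
    - [0,0,-0.003]
  yaw: [0,0,0,0,0,0,0]

```text
clock: 10.6
eef_pos: [494.2, -20.6, 76.1]
eef_rot: [-3.142, -0.0, 2.871]
wrist_force: [0.0, 0.0, -4.2]
finger_gap: 50.0
finger_force: 50.0
```

The pin has entered the hole: the underside is 7 mm below the tip and no contact force has built up. Now I'll push gently.

play_rows:
  translation:
    - [0,0,-0.0005]
    - [0,0,-0.001]
    - [0,0,-0.0015]
    - [0,0,-0.002]
    - [0,0,-0.0025]
    - [0,0,-0.003]
    - [0,0,-0.0035]
    - [0,0,-0.004]
  yaw: [0,0,0,0,0,0,0,0]

```text
clock: 11.6
eef_pos: [494.9, -20.7, 73.1]
eef_rot: [3.141, 0.002, 2.871]
wrist_force: [-1.7, 0.9, 8.0]
finger_gap: 49.8
finger_force: 50.0
```

play_rows:
  translation:
    - [0,0,-0.0006]
    - [0,0,-0.0012]
    - [0,0,-0.0018]
    - [0,0,-0.0024]
    - [0,0,-0.003]
    - [0,0,-0.0036]
    - [0,0,-0.0042]
    - [0,0,-0.0048]
  yaw: [0,0,0,0,0,0,0,0]

```text
clock: 12.6
eef_pos: [494.9, -20.7, 68.2]
eef_rot: [3.141, 0.002, 2.871]
wrist_force: [-2.3, 0.5, 7.7]
finger_gap: 49.7
finger_force: 50.0
```

play_rows:
  translation:
    - [0,0,-0.0006]
    - [0,0,-0.0012]
    - [0,0,-0.0018]
    - [0,0,-0.0024]
    - [0,0,-0.003]
    - [0,0,-0.0036]
    - [0,0,-0.0042]
    - [0,0,-0.0046]
    - [0,0,-0.005]
    - [0,0,-0.005]
  yaw: [0,0,0,0,0,0,0,0,0,0]

```text
clock: 13.85
eef_pos: [494.2, -20.6, 62.3]
eef_rot: [-3.142, -0.0, 2.871]
wrist_force: [0.6, -0.2, -3.3]
finger_gap: 49.8
finger_force: 50.0
```

play_rows:
  translation:
    - [0,0,-0.0004]
    - [0,0,-0.0008]
    - [0,0,-0.0012]
    - [0,0,-0.0016]
    - [0,0,-0.0016]
  yaw: [0,0,0,0,0]

```text
clock: 14.48
eef_pos: [494.2, -20.6, 60.7]
eef_rot: [-3.142, -0.0, 2.871]
wrist_force: [-0.5, -0.9, -2.5]
finger_gap: 49.6
finger_force: 50.0
```

play_rows:
  translation:
    - [0,0,-0.0003]
    - [0,0,-0.0006]
    - [0,0,-0.0009]
    - [0,0,-0.0009]
  yaw: [0,0,0,0]

```text
clock: 14.98
eef_pos: [494.2, -20.6, 59.8]
eef_rot: [-3.142, -0.0, 2.871]
wrist_force: [0.5, 0.1, -3.4]
finger_gap: 49.3
finger_force: 50.0
```

play_rows:
  translation:
    - [0,0,-0.0002]
    - [0,0,-0.0004]
    - [0,0,-0.0006]
    - [0,0,-0.0006]
  yaw: [0,0,0,0]

```text
clock: 15.48
eef_pos: [494.2, -20.6, 59.4]
eef_rot: [-3.142, 0.0, 2.871]
wrist_force: [-1.8, 0.4, 1.0]
finger_gap: 49.7
finger_force: 50.0
```

play_rows:
  translation:
    - [0,0,0]
    - [0,0,0]
    - [0,0,0]
    - [0,0,0]
    - [0,0,0]
    - [0,0,0]
  yaw: [0,0,0,0,0,0]
  hand: 1

```text
clock: 16.23
eef_pos: [494.3, -20.6, 59.3]
eef_rot: [3.142, 0.0, 2.871]
wrist_force: [0.1, -0.2, -0.2]
finger_gap: 94.1
finger_force: 0.0
```

play_rows:
  translation:
    - [0,0,0.008]
    - [0,0,0.018]
    - [0,0,0.026]
    - [0,0,0.0285]
    - [0,0,0.0285]
    - [0,0,0.0285]
  yaw: [0,0,0,0,0,0]

```text
clock: 16.98
eef_pos: [494.1, -20.6, 87.5]
eef_rot: [-3.142, -0.0, 2.871]
wrist_force: [0.3, 0.0, 0.2]
finger_gap: 93.9
finger_force: 0.0
```

Run:
```python
from h import *
s=telemetry.read_state();print(s['eef_pos'],s['wrist_force'])
c=snap('side');d=snap('scene');w=snap('wrist')
f=lambda c,y,x,h,ww,W:cv2.resize(c['pixels'][y:y+h,x:x+ww,::-1],(W,300),interpolation=cv2.INTER_CUBIC)
t=np.hstack([f(c,230,265,100,133,400),f(d,140,245,110,146,400)])
b=f(w,150,160,225,300,400)
cv2.imwrite('pics/c4.png',np.vstack([t,np.hstack([b,np.zeros_like(b)])]))
```

```text
[494.07915159 -20.62432945  87.49417856] [0.27648166 0.0357429  0.19692826]
```

View pics/c4.png

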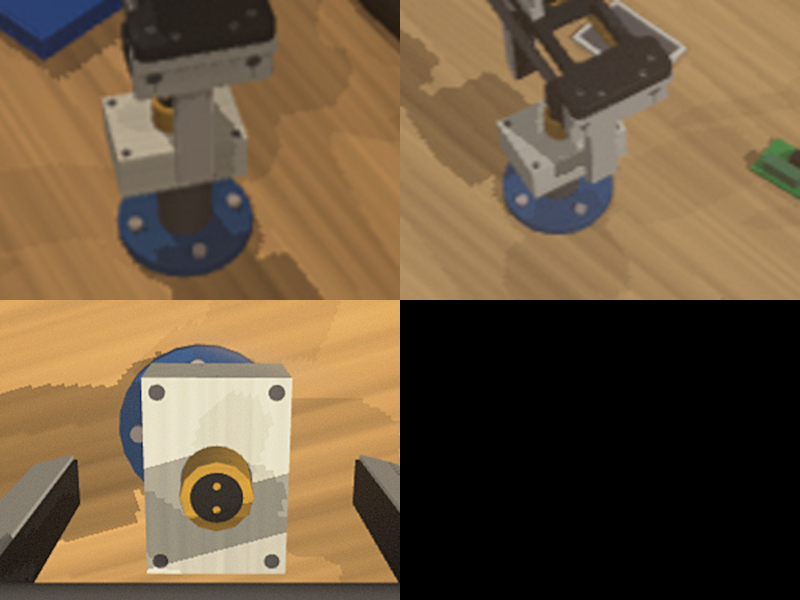

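The crop shows the housing level on the pillar and the brass capsule standing proud at its centre. The fingers straddle it, so I'll grip it and lift.

play_rows:
  translation:
    - [0,0,0]
    - [0,0,0]
    - [0,0,0]
    - [0,0,0]
    - [0,0,0]
    - [0,0,0]
    - [0,0,0]
    - [0,0,0]
  yaw: [0,0,0,0,0,0,0,0]
  hand: 0.1
  force: 20

```text
clock: 18.12
eef_pos: [494.2, -20.6, 87.8]
eef_rot: [3.142, 0.0, 2.871]
wrist_force: [0.1, -0.6, 0.4]
finger_gap: 23.6
finger_force: 20.0
```

play_rows:
  translation:
    - [0,0,0.002]
    - [0,0,0.005]
    - [0,0,0.01]
    - [0,0,0.015]
    - [0,0,0.022]
    - [0,0,0.03]
    - [0,0,0.04]
    - [0,0,0.04]
  yaw: [0,0,0,0,0,0,0,0]

```text
clock: 19.12
eef_pos: [494.6, -20.7, 128.7]
eef_rot: [3.141, 0.002, 2.871]
wrist_force: [0.1, -0.2, 0.1]
finger_gap: 22.9
finger_force: 20.0
```

Run:
```python
from h import *
s=telemetry.read_state();print(s['eef_pos'],s['wrist_force'],s['finger_gap'])
c=snap('side');d=snap('scene');w=snap('wrist')
f=lambda c,y,x,h,ww,W:cv2.resize(c['pixels'][y:y+h,x:x+ww,::-1],(W,300),interpolation=cv2.INTER_CUBIC)
t=np.hstack([f(c,220,265,110,146,400),f(d,140,245,110,146,400)])
b=f(w,150,160,225,300,400);b2=f(c,160,200,120,160,400)
cv2.imwrite('pics/c5.png',np.vstack([t,np.hstack([b,b2])]))
cs=[at(c,u,v,18) for u,v in((238,217),(276,193),(319,217),(281,241))];print(np.round(cs,1),np.mean(cs,0))
```

```text
[494.63653807 -20.68686012 128.68035874] [ 0.13727745 -0.18757642  0.10487915] 22.9290421606287
[[443.6 251.3  18. ]
 [544.9 285.2  18. ]
 [588.1 168.5  18. ]
 [489.9 141.7  18. ]] [516.62429732 211.67124519  18.        ]
```

View pics/c5.png

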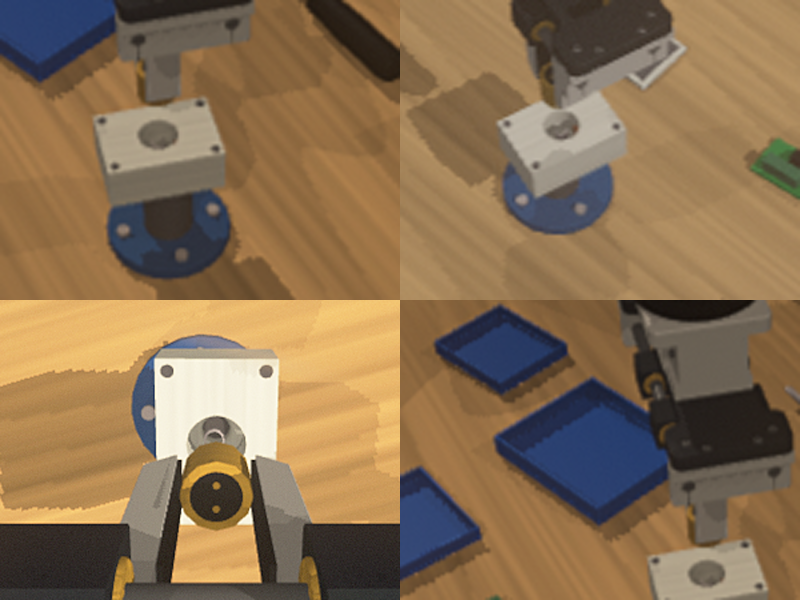

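The capsule is in the grip and the empty housing is seated. The tray centre is about (515,214). Moving there.

play_rows:
  translation:
    - [0.001,0.015,0]
    - [0.005,0.05,0]
    - [0.009,0.1,0]
    - [0.014,0.15,0]
    - [0.018,0.2,-0.01]
    - [0.02,0.225,-0.03]
    - [0.0205,0.234,-0.06]
    - [0.0205,0.234,-0.085]
    - [0.0205,0.234,-0.1]
    - [0.0205,0.234,-0.108]
    - [0.0205,0.234,-0.112]
    - [0.0205,0.234,-0.112]
  yaw: [0,0,0,0,0,0,0,0,0,0,0,0]

```text
clock: 20.78
eef_pos: [515.0, 213.4, 16.1]
eef_rot: [3.141, 0.0, 2.871]
wrist_force: [-0.1, 0.6, 0.3]
finger_gap: 23.6
finger_force: 20.0
```

play_rows:
  translation:
    - [0,0,-0.001]
    - [0,0,-0.002]
    - [0,0,-0.003]
    - [0,0,-0.0035]
    - [0,0,-0.0035]
  yaw: [0,0,0,0,0]

```text
clock: 21.4
eef_pos: [514.7, 213.4, 12.2]
eef_rot: [-3.142, -0.0, 2.871]
wrist_force: [1.6, -0.2, -1.0]
finger_gap: 23.7
finger_force: 20.0
```

play_rows:
  translation:
    - [0,0,-0.0003]
    - [0,0,-0.0006]
    - [0,0,-0.0008]
    - [0,0,-0.0008]
  yaw: [0,0,0,0]

```text
clock: 21.9
eef_pos: [514.8, 213.4, 11.8]
eef_rot: [3.141, 0.0, 2.871]
wrist_force: [-2.7, -1.4, 5.3]
finger_gap: 23.2
finger_force: 20.0
```

Contact with the floor (about 5 N). Now I'll release and rise.

play_rows:
  translation:
    - [0,0,0]
    - [0,0,0]
    - [0,0,0]
    - [0,0,0]
    - [0,0,0]
  yaw: [0,0,0,0,0]
  hand: 0.5

```text
clock: 22.52
eef_pos: [514.7, 213.4, 11.4]
eef_rot: [3.142, 0.0, 2.871]
wrist_force: [-0.1, -0.6, 0.5]
finger_gap: 46.8
finger_force: 0.0
```

play_rows:
  translation:
    - [0,0,0.006]
    - [0,0,0.02]
    - [0,0,0.05]
    - [0,0,0.09]
    - [0,0,0.14]
    - [0,0,0.18]
    - [0,0,0.2]
    - [0,0,0.2]
    - [0,0,0.2]
  yaw: [0,0,0,0,0,0,0,0,0]

```text
clock: 23.65
eef_pos: [514.3, 213.2, 210.7]
eef_rot: [-3.141, -0.001, 2.871]
wrist_force: [-0.3, 0.5, -0.5]
finger_gap: 47.1
finger_force: 0.0
```

Run:
```python
from h import *
c=snap('side');w=snap('wrist')
f=lambda c,y,x,h,ww:cv2.resize(c['pixels'][y:y+h,x:x+ww,::-1],(400,400),interpolation=cv2.INTER_CUBIC)
cv2.imwrite('pics/c6.png',np.hstack([f(c,160,220,180,180),f(w,80,140,350,350)]))
```

```text
(no output)
```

View pics/c6.png

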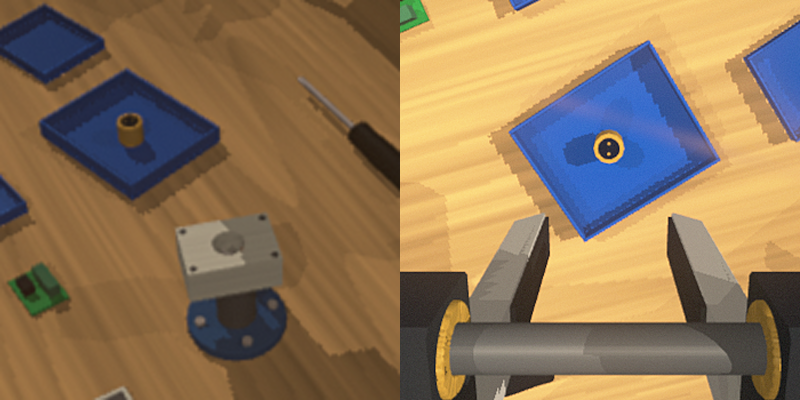

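The capsule stands upright near the middle of the largest tray, at about (608,148) in the crop. The housing sits level on the stand, so I'm handing the job in.

```bash
python3 -c "
from cell import manip
print(manip.sign_off())"
```

```text
the job is handed in; nothing more can be done
None
```

The capsule was pushed out and now stands upright in the largest blue tray, with the housing level on the stand. I handed the job in at about 24 s, and sign-off returned no verdict.

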